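Put the garage torch back in its clips

ROBOT

A 6-joint arm with a two-finger parallel gripper is mounted at the origin on the work surface. World frame = base frame: x ahead of the robot, y to its left, z up, the work surface at z = 0. Lengths are in m, angles in rad, forces in N, time in s.
With the tool pointing down it reaches from about 0.35 to 0.85 m from the base axis. Payload 8.1 kg.
Tool frame: the origin (TCP) lies on the centre line of the jaws, within the pads' length; the fingertips stand 11 mm ahead of it and the grasp point (between the pads) lies 8 mm behind it (tip_reach is the z of the fingertips in the tool frame, in m); z points along the fingers, y is the direction in which the jaws open and shut (so a half turn about z gives the same grasp; the last joint's range is limited). The gripper opens to 93 mm and grips with 3 to 60 N. Pads are 15 mm wide; open, the fingers measure 128 mm over their backs; the gripper's body (75 mm by 188 mm) begins 65 mm behind the grasp point.
Start: joints at [1.029, 0.13, 1.488, -0, 1.523, -0.085], TCP at [0.265, 0.538, 0.23] pointing down, gripper open.
Joint ranges: [-2.96, 2.96], [-0.89, 2.26], [0.02, 2.5], [-1.34, 4.48], [0, 2.73], [-2.66, 2.66]. Speed limits (rad/s): [2.39, 2.39, 2.79, 3.14, 3.14, 3.14].

INTERFACE

Orientations are given as a rotation vector (axis times angle).
In Python, from plant import read_state, read_camera, camera_params, close_job, silhouettes, tip_of, tip_reach gives the robot as it stands.
- The arm moves only by the shell command python3 -m creep 'ROWS' [FORCE]. ROWS is JSON, a list of rows, each a list of 5 numbers: the shift along the tool's x, y, z in m, then the turn about the tool's z in rad, then the closure in counts, from 0 (fully open) to 255 (shut). In form: [[dx, dy, dz, twist, gripper], ...]. A call has 1 to 12 rows; each row shifts and turns the commanded pose from where the row before left it, along the tool's axes as they then stand; what a row does not reach is not made up. A row lasts 1/12 s, in which the tool goes at most 41.7 mm and 7.16 degrees, less where a joint would pass 70% of its speed; a pose out of reach is approached as far as the arm can. A call is refused whole if a number of a shift passes 0.0417 or a number of a turn 0.125, either way. A call with a gripper value outside its range is refused whole. The fingers move at their own pace and stop on an object; FORCE is the grip in N (left out, the last holds). Time passes only in rows, so rows that do not move let the fingers close. It gives the time, the measured TCP pose, the force and the opening at its end, in the units of the state.
- read_state(): the state, without advancing time (a new reading comes with each control period).
- read_camera(name): name is "scene" or "top"; returns the picture (480x640x3 uint8, red, green, blue); there is no depth.
- camera_params(name): a dict with "fov_y" (degrees; the focal length in pixels is half the picture's height over the tangent of half this angle, whatever the lens; pixels are square), "cx", "cy" (the principal point, pixels), "position" and "rotation" of the camera in the world. Camera axes: x right, y down, z forward; pixel columns grow to the right and rows downward; lengths in m; the calibration is good to about 2 mm. A picture is of the moment at which its call begins. camera_params takes no time and is no camera call.
- close_job(): hands the job in, once; it reports no verdict.
Trained networks look in the newest picture that a camera, given by its name, has taken for a name from the list of things; names that differ only in an ending like _2 or _b are one class to them, and where a whole thing is asked for, a point or a joint stands for the part that bears it (a point fixed in the world has none). Each returns a list of dicts, best first, with "confidence" (0 to 1); they miss things now and then, are a little off and sometimes report something else, mostly with a low value. They report only what shows in the picture. A call takes as long as a camera call. They do not tell look-alikes from the thing itself.
- silhouettes(camera, query): "region" (480x640 bool, what is visible of it) and "pixel" ([column, row] in pixels, amid what is visible of it).
- tip_of(camera, query): "pixel" ([column, row] in pixels: a listed point, or the origin of a listed thing).
The state is a dict: "t": time; "q": joint angles; "dq": joint speeds; "joint_torque": joint torques, N m; "tool_pos": TCP position; "orientation": TCP orientation; "force": force on the tool from outside, world axes, zero at the start; "wrist_torque": the same for the moment, N m; "opening": finger opening in m.
Only numpy, scipy, OpenCV 4.12 (cv2) and the standard library are available. Lean on these libraries where they do the work, as an engineer would, in place of code of your own. Each camera call takes 0.05 s, during which the arm holds its last target.

TASK

Pick up the torch from the shelf and snap it sideways down into both spring clips of its holder, tail end towards the square socket and just short of it. Then, with the torch still in the clips, slide it along until its tail is pressed gently but firmly against the bottom of the socket, and let go. Do not force it, and leave the other things where they are.

Things in the scene. Friction and masses are not known exactly. Their poses are not given: they have to be found in the camera images.
- torch: Hand torch: black tube 26 mm in diameter, 230 mm long, 0.13 to 0.25 kg. Origin mid-length on its axis, x along the axis: +x the plain tail end (thin bright ring 26 mm before it), -x the hexagonal head (last 30 mm, 26 mm across flats) with a glass lens. It lies on the shelf (z = 0), axis 13 mm up. Grip it from above near the middle.
- torch_tail (a point): Centre of the flat tail end of the torch, 115 mm from the torch's origin along its +x.
- holder: Holder fixed to the shelf: plywood base 270 x 85 x 15 mm, origin at the centre of its underside, x along its length, z up. Two upward-opening C-shaped spring steel clips, each 12 mm wide, at x = -56 and +56 mm; between them the space above the base is free. A torch lying in the clips has its axis at y = 0, z = 50 mm and rests on rigid steel saddles.
- clip_a (a point): Centre of the clip at x = -56 mm of the holder, on the axis of a seated torch (50 mm up). Two sprung jaws: mouth flared to 28 mm at 67 mm height, throat 19 mm wide at 60 mm. Pressing the torch through both throats takes about 6 to 18 N in all; then the jaws pull it down the rest with up to 8 N. On the saddles the force rises steeply; over 35 N on holder or clips spoils them.
- clip_b (a point): The same for the clip next to the socket, at x = +56 mm of the holder. Push midway between the clips (torch gripped some 20 mm from mid-length towards its tail), or the torch tips and only one clip takes it. Lying in both clips it can be slid along x against 1 to 5 N of friction.
- socket: Square grey metal socket fixed on the +x end of the holder; its frame is the holder's. Mouth at x = 99 mm, facing -x, 31 x 31 mm inside, centred at 50 mm height, closed on top: so snap the torch in with its tail short of the mouth, then slide it in. Its bottom is a rigid wall at x = 115 mm (torch origin then at x = 0). More than 20 N on it dents it.
- socket_bottom (a point): Centre of the socket's bottom wall (holder x = 115 mm, 50 mm up), hidden from above. Home means the tail bears on it with 2 N or more for a moment and stays there.
- jug: Bystander: grey closed jug 100 x 160 mm, about 210 mm high, origin at the centre of its underside.
- bottle: Bystander: glass bottle 64 mm in diameter, 200 mm high, origin at the centre of its underside.
- funnel: Bystander: white funnel standing mouth down, 116 mm wide, 130 mm high, origin at the centre of its underside.
- wiper_arm: Bystander: chrome wiper arm lying flat, about 275 mm long along its x, up to 22 mm high, origin near its middle at the underside.
Things that resemble listed ones, but are neither listed nor needed, are in the scene too. Of the things like the torch, leave any that is orange or purple; of the rest the smaller one is meant.

How it is judged:
By the outcome, as a careful person would: the job done as asked, in the order asked, and still so for the second after the job is handed in, with the robot touching nothing.
It also fails if it takes over 61 s, if anything falls off the work surface, if the arm or the gripper's body presses on something with over 40 N, if the wrist force passes 120 N, or if a joint passes its speed limit or range.

## Working session

There is one attempt and no reset: what is moved stays moved. The work goes in short steps, Python scripts to look and compute and a shell command to move; the robot and the scene stay as the last step left them, time stands still between calls to the robot, and variables do not carry over. Pictures are saved under pics/ and viewed, and the job is handed in when it is done.

```bash
mkdir -p pics; ls; cat > h.py <<'E'
import numpy as np, cv2
from plant import *
def snap(n,f):
    im=read_camera(n); cv2.imwrite('pics/'+f,im[:,:,::-1]); return im
def ray(n,px):
    p=camera_params(n); f=240/np.tan(np.radians(p['fov_y']/2))
    d=np.array([(px[0]-p['cx'])/f,(px[1]-p['cy'])/f,1.]); R=np.array(p['rotation'])
    if R.shape!=(3,3): R=cv2.Rodrigues(R.astype(float))[0]
    return np.array(p['position']),R@d
def atz(n,px,z):
    o,d=ray(n,px); return o+d*(z-o[2])/d[2]
def proj(n,P):
    p=camera_params(n); f=240/np.tan(np.radians(p['fov_y']/2)); R=np.array(p['rotation'])
    if R.shape!=(3,3): R=cv2.Rodrigues(R.astype(float))[0]
    c=R.T@(np.array(P)-p['position']); return np.array([p['cx']+f*c[0]/c[2],p['cy']+f*c[1]/c[2]])
E
python3 - <<'E'
from h import *
np.set_printoptions(precision=4,suppress=True)
for n in('scene','top'):
    print(n,camera_params(n)); snap(n,n+'0.png')
    for q in ('torch','torch_tail','clip_a','clip_b','holder','socket'):
        for r in tip_of(n,q): print(q,np.round(r['pixel'],1),round(r['confidence'],2))
print(read_state())
E
```

```text
pics
scene {'fov_y': 47.03159133311953, 'cx': 314.41907859961225, 'cy': 247.7673192166303, 'position': array([ 1.2352, -1.1611,  1.6185]), 'rotation': array([-2.3861, -0.618 ,  0.2416])}
torch [252.6 238.8] 0.95
torch [187.9 384.7] 0.89
torch [226.7 315.9] 0.86
torch [290.8 281.1] 0.65
torch [273.  345.8] 0.6
torch [336.8 151.7] 0.42
torch_tail [298.8 259.1] 0.82
torch_tail [215.6 359.4] 0.61
torch_tail [244.4 213.7] 0.56
clip_a [341.8 233.8] 0.79
clip_a [347.8 210.8] 0.6
clip_b [341.8 233.8] 0.79
clip_b [347.8 210.8] 0.6
holder [344.  234.3] 0.89
holder [356.3 296.7] 0.57
top {'fov_y': 42.653290517055844, 'cx': 317.3374302943887, 'cy': 252.2073463977796, 'position': array([ 0.3268, -0.0748,  1.9136]), 'rotation': array([-2.1472,  2.158 , -0.1645])}
torch [507.  288.3] 0.92
torch [313.2 337.1] 0.9
torch [423.8 299.2] 0.88
torch_tail [473.3 279. ] 0.95
torch_tail [313.1 273.2] 0.94
torch_tail [278.1 374.9] 0.69
clip_a [262.2 235.1] 0.89
clip_a [226.5 244.6] 0.63
clip_a [346.9 265.7] 0.62
clip_b [262.2 235.1] 0.89
clip_b [226.5 244.6] 0.63
clip_b [346.9 265.7] 0.62
holder [243.1 246.5] 0.82
{'t': 0.7, 'q': array([ 1.0286,  0.1304,  1.4882, -0.    ,  1.523 , -0.0854]), 'dq': array([ 0.0011,  0.0011, -0.0001, -0.0009, -0.0006,  0.0007]), 'joint_torque': array([ -0.0005, -55.9583, -49.1959,   0.0768,   0.0224,  -0.0001]), 'tool_pos': array([0.2646, 0.5385, 0.2297]), 'orientation': array([0.7112, 3.06  , 0.0001]), 'force': array([-0.172 , -0.0878, -0.1254]), 'wrist_torque': array([0.0403, 0.0277, 0.0505]), 'opening': 0.09308522288243541}
```

View pics/scene0.png

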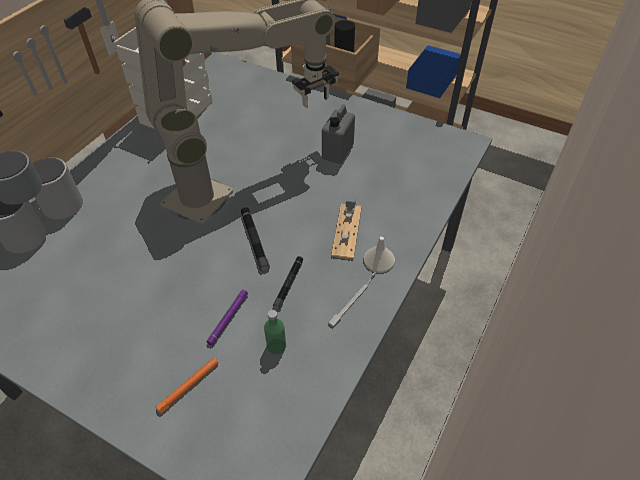

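View pics/top0.png

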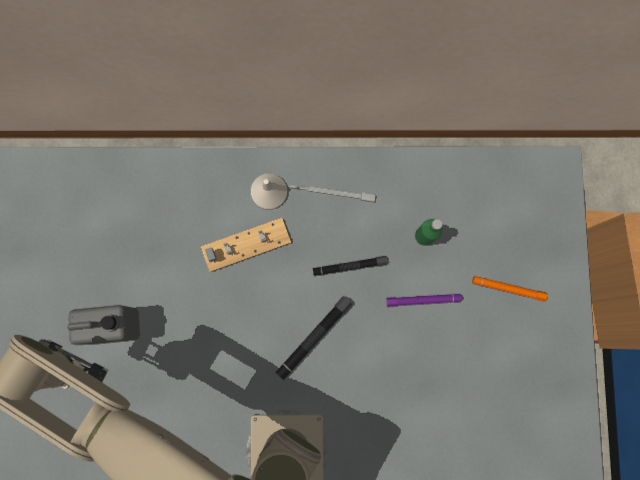

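The small black torch lies at about (350,266) in the top view, and the bigger black one at (315,337) is the look-alike. The holder is at (246,246) with the socket at its left end, (211,255). I'll zoom in for precise measurements.

```bash
python3 - <<'E'
from h import *
im=cv2.imread('pics/top0.png')
a=cv2.resize(im[205:285,190:400],None,fx=3.8,fy=3.8,interpolation=cv2.INTER_CUBIC); cv2.imwrite('pics/z1.png',a)
im=cv2.imread('pics/scene0.png')
a=cv2.resize(im[190:320,265:405],None,fx=4.5,fy=4.5,interpolation=cv2.INTER_CUBIC); cv2.imwrite('pics/z2.png',a)
for n in('top','scene'):
  for q in('torch','holder','socket','torch_tail'):
    for r in silhouettes(n,q):
      m=r['region'].astype(np.uint8); c=max(cv2.findContours(m,0,1)[0],key=cv2.contourArea)
      print(n,q,round(r['confidence'],2),np.round(r['pixel'],1),m.sum(),[np.round(x,1) for x in cv2.minAreaRect(c)])
E
```

```text
top torch 0.92 [423.9 301.8] 585 [array([424. , 299.9]), array([ 9.1, 74.3]), np.float64(86.9)]
top torch 0.82 [353.  265.9] 702 [array([349.6, 266.4]), array([11.5, 74.7]), np.float64(79.0)]
top torch 0.72 [505.7 284.4] 609 [array([509.7, 288.2]), array([74.7,  8.7]), np.float64(14.0)]
top holder 0.85 [245.6 245.7] 2476 [array([245.7, 244.4]), array([29. , 87.7]), np.float64(70.2)]
top socket 0.53 [210.4 254.1] 113 [array([210.6, 254.2]), array([14.3,  8. ]), np.float64(63.4)]
top torch_tail 0.97 [422.2 297.1] 612 [array([423.5, 300.3]), array([ 9.4, 75.2]), np.float64(86.2)]
top torch_tail 0.88 [508.6 287.9] 657 [array([509.3, 288.2]), array([76.9,  9.5]), np.float64(14.0)]
top torch_tail 0.59 [348.2 267.9] 633 [array([349. , 265.8]), array([ 9.3, 74.8]), np.float64(81.1)]
top torch_tail 0.56 [313.2 336.2] 1233 [array([313. , 337.4]), array([ 14.3, 103. ]), np.float64(42.8)]
scene torch 0.95 [255.4 242.6] 611 [array([254. , 238.9]), array([66.7, 10.4]), np.float64(70.6)]
scene torch 0.94 [289.  284.9] 462 [array([288.2, 282.1]), array([ 8.5, 57.2]), np.float64(26.6)]
scene torch 0.
[... 190 characters left out ...]
lder 0.9 [346.  233.8] 1285 [array([347.4, 228. ]), array([23.3, 61.6]), np.float64(10.3)]
scene socket 0.52 [351.9 203.8] 106 [array([350.5, 203.5]), array([13.,  9.]), np.float64(90.0)]
scene torch_tail 0.85 [288.  284.5] 395 [array([287.8, 281.9]), array([ 7.6, 57.2]), np.float64(26.6)]
scene torch_tail 0.77 [227.  315.6] 491 [array([227., 317.]), array([ 8.2, 64.9]), np.float64(34.4)]
scene torch_tail 0.64 [257.3 238.6] 601 [array([254.5, 238.5]), array([67. , 10.1]), np.float64(71.6)]
scene torch_tail 0.57 [188.1 387.1] 642 [array([186.8, 384.9]), array([ 8.9, 76.9]), np.float64(49.1)]
scene torch_tail 0.39 [381.2 261. ] 736 [array([377.3, 257. ]), array([33.2, 29.5]), np.float64(60.6)]
```

View pics/z1.png

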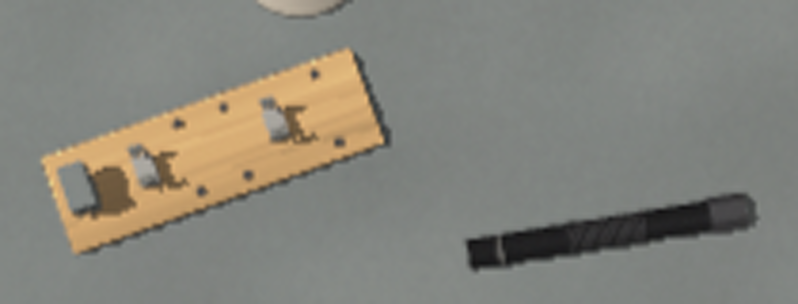

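View pics/z2.png

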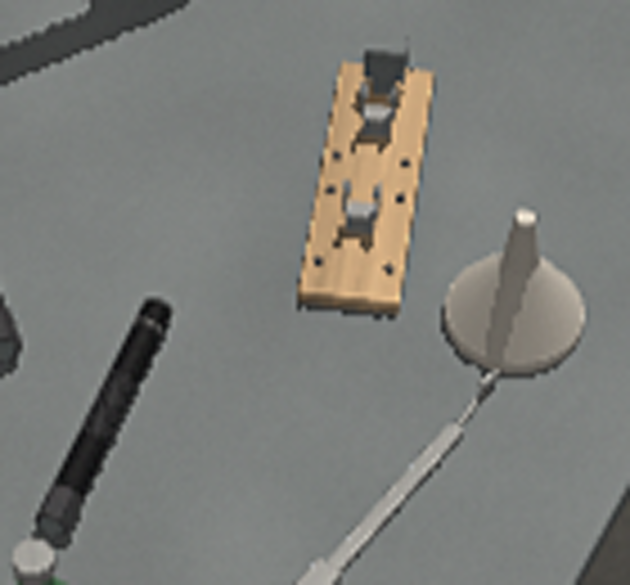

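```bash
cat > fit.py <<'E'
from h import *
from scipy.optimize import minimize
np.set_printoptions(precision=4,suppress=True)
def hull(n,pts,S=4):
    m=np.zeros((480*S,640*S),np.uint8)
    q=np.array([proj(n,p) for p in pts]);q=((q+.5)*S-.5)
    cv2.fillConvexPoly(m,cv2.convexHull(np.round(q).astype(np.int32)),255)
    return cv2.resize(m,(640,480),interpolation=cv2.INTER_AREA)/255.
def fit(masks,pts,x0):
    def c(x):
        s=0
        for n,m in masks.items():
            R=np.array([[np.cos(x[2]),-np.sin(x[2])],[np.sin(x[2]),np.cos(x[2])]])
            w=[np.r_[R@p[:2]+x[:2],p[2]] for p in pts]
            s+=np.abs(hull(n,w)-m).sum()
        return s
    r=minimize(c,x0,method='Nelder-Mead',options=dict(initial_simplex=np.array(x0)+np.array([[0,0,0],[.01,0,0],[0,.01,0],[0,0,.08]]),xatol=1e-4,fatol=.05))
    return r.x,r.fun,c
E
python3 - <<'E'
from fit import *
box=np.array([[x,y,z] for x in(-.135,.135) for y in(-.0425,.0425) for z in(0,.015)])
a=np.linspace(0,2*np.pi,16)
tor=np.array([[x,.013*np.cos(t),.013+.013*np.sin(t)] for x in(-.115,.115) for t in a])
l=atz('top',(211,255),.015);r=atz('top',(283,235),.015); d=l-r
x0h=[*atz('top',(246,245),.015)[:2],np.arctan2(d[1],d[0])]
t=atz('top',(314,271),.013);h=atz('top',(387,261),.013); d=t-h
x0t=[*((t+h)/2)[:2],np.arctan2(d[1],d[0])]
print(x0h,x0t,np.linalg.norm(d))
I={n:cv2.imread(f'pics/{n}0.png') for n in('top','scene')}
def near(n,p,rad):
    yy,xx=np.mgrid[:480,:640]; return np.hypot(xx-p[0],yy-p[1])<rad
wm={};tm={}
cw={'top':(246,245),'scene':(347,230)}; ct={'top':(350,266),'scene':(289,282)}
for n in I:
    hsv=cv2.cvtColor(I[n],cv2.COLOR_BGR2HSV)
    m=((hsv[...,1]>70)&(hsv[...,0]<25)&near(n,cw[n],52)).astype(np.uint8)
    k=max(cv2.findContours(m,0,1)[0],key=cv2.contourArea); hh=cv2.convexHull(k)
    z=np.zeros_like(m); cv2.fillConvexPoly(z,hh,1); wm[n]=z.astype(float)
    g=I[n].max(2); m=((g<75)&near(n,ct[n],42)).astype(np.uint8)
    k=max(cv2.findContours(m,0,1)[0],key=cv2.contourArea)
    z=np.zeros_like(m); cv2.fillConvexPoly(z,cv2.convexHull(k),1); tm[n]=z.astype(float)
    print(n,wm[n].sum(),tm[n].sum())
for nm,ms,pts,x0 in(('holder',wm,box,x0h),('torch',tm,tor,x0t)):
    for s in(['top'],['scene'],['top','scene']):
        x,f,c=fit({n:ms[n] for n in s},pts,x0); print(nm,s,x,f)
    for n in ms: # overlay
        w=pts
    if nm=='holder': H=x
    else: T=x
vis=I['top'].copy()
big=cv2.resize(I['top'][205:285,190:400],None,fx=3.8,fy=3.8,interpolation=cv2.INTER_CUBIC)
def P(X,p): 
    R=np.array([[np.cos(X[2]),-np.sin(X[2])],[np.sin(X[2]),np.cos(X[2])]]); return np.r_[R@p[:2]+X[:2],p[2]]
S=[(.056,0,.05),(-.056,0,.05),(.115,0,.067),(.099,.0,.067),*[(x,y,.015) for x in(-.135,.135) for y in(-.0425,.0425)]]
for p in S:
    q=(proj('top',P(H,np.array(p)))-[190,205]+.5)*3.8; cv2.circle(big,tuple(int(v) for v in q),3,(0,0,255),-1)
for p in [(.115,0,.013),(-.115,0,.013),(.089,0,.026),(0,0,.026)]:
    q=(proj('top',P(T,np.array(p)))-[190,205]+.5)*3.8; cv2.circle(big,tuple(int(v) for v in q),3,(0,255,0),-1)
cv2.imwrite('pics/z3.png',big)
big=cv2.resize(I['scene'][190:320,265:405],None,fx=4.5,fy=4.5,interpolation=cv2.INTER_CUBIC)
for X,SS in((H,S),(T,[(.115,0,.013),(-.115,0,.013),(.089,0,.026),(0,0,.026)])):
  for p in SS:
    q=(proj('scene',P(X,np.array(p)))-[265,190]+.5)*4.5; cv2.circle(big,tuple(int(v) for v in q),3,(0,0,255),-1)
cv2.imwrite('pics/z4.png',big)
print('funnel',atz('top',(269,192),.05), atz('top',(267,184),.13), atz('scene',(381,240),.13),atz('scene',(378,262),.02))
E
```

```text
[np.float64(0.6218210332573222), np.float64(0.1268521380416713), np.float64(1.8420369245540487)] [np.float64(0.5546168099695259), np.float64(-0.19900490776456997), np.float64(1.7031341473787334)] 0.229972652660638
top 2453.0 706.0
scene 1239.0 542.0
holder ['top'] [0.6258 0.1281 1.9175] 62.21568627450981
holder ['scene'] [0.6269 0.1303 1.9217] 46.2235294117647
holder ['top', 'scene'] [0.6258 0.129  1.9206] 122.91764705882352Traceback (most recent call last):
  File "<stdin>", line 26, in <module>
  File "fit.py", line 17, in fit
    r=minimize(c,x0,method='Nelder-Mead',options=dict(initial_simplex=np.array(x0)+np.array([[0,0,0],[.01,0,0],[0,.01,0],[0,0,.08]]),xatol=1e-4,fatol=.05))
    res = _minimize_neldermead(fun, x0, args, callback, bounds=bounds,
                               **options)
    fxcc = func(xcc)
    fx = function(np.copy(x), *(wrapper_args + args))
  File "fit.py", line 15, in c
    s+=np.abs(hull(n,w)-m).sum()
              ~~~~^^^^^
  File "fit.py", line 6, in hull
    q=np.array([proj(n,p) for p in pts]);q=((q+.5)*S-.5)
                ~~~~^^^^^
  File "h.py", line 13, in proj
    p=camera_params(n); f=240/np.tan(np.radians(p['fov_y']/2)); R=np.array(p['rotation'])
ValueError: time passes only in moves, steps and waits
```

```bash
ls -la pics
```

```text
total 1176
drwxr-xr-x 2 agent agent   4096 Dec  7 15:02 .
drwxr-xr-x 3 agent agent   4096 Dec  7 15:03 ..
-rw-r--r-- 1 agent agent 404892 Dec  7 15:01 scene0.png
-rw-r--r-- 1 agent agent 293835 Dec  7 15:01 top0.png
-rw-r--r-- 1 agent agent 170944 Dec  7 15:02 z1.png
-rw-r--r-- 1 agent agent 319690 Dec  7 15:02 z2.png
```

```bash
python3 - <<'E'
s=open('h.py').read()
s=s.replace("def snap","import functools,pickle,os\n_cp=camera_params\ndef camera_params(n):\n    f='cam_'+n+'.pkl'\n    if not os.path.exists(f): pickle.dump(_cp(n),open(f,'wb'))\n    return _ld(f)\n@functools.lru_cache\ndef _ld(f): return pickle.load(open(f,'rb'))\ndef snap",1)
open('h.py','w').write(s)
E
cat > m1.py <<'E'
from fit import *
box=np.array([[x,y,z] for x in(-.135,.135) for y in(-.0425,.0425) for z in(0,.015)])
a=np.linspace(0,2*np.pi,16)
tor=np.array([[x,.013*np.cos(t),.013+.013*np.sin(t)] for x in(-.115,.115) for t in a])
x0h=[.6258,.129,1.92]
t=atz('top',(314,271),.013);h=atz('top',(387,261),.013); d=t-h
x0t=[*((t+h)/2)[:2],np.arctan2(d[1],d[0])]
I={n:cv2.imread(f'pics/{n}0.png') for n in('top','scene')}
def near(n,p,rad):
    yy,xx=np.mgrid[:480,:640]; return np.hypot(xx-p[0],yy-p[1])<rad
wm={};tm={}
cw={'top':(246,245),'scene':(347,230)}; ct={'top':(350,266),'scene':(289,282)}
for n in I:
    hsv=cv2.cvtColor(I[n],cv2.COLOR_BGR2HSV)
    m=((hsv[...,1]>70)&(hsv[...,0]<25)&near(n,cw[n],52)).astype(np.uint8)
    k=max(cv2.findContours(m,0,1)[0],key=cv2.contourArea); hh=cv2.convexHull(k)
    z=np.zeros_like(m); cv2.fillConvexPoly(z,hh,1); wm[n]=z.astype(float)
    g=I[n].max(2); m=((g<95)&near(n,ct[n],42)).astype(np.uint8)
    k=max(cv2.findContours(m,0,1)[0],key=cv2.contourArea)
    z=np.zeros_like(m); cv2.fillConvexPoly(z,cv2.convexHull(k),1); tm[n]=z.astype(float)
    print(n,wm[n].sum(),tm[n].sum())
for nm,ms,pts,x0 in(('holder',wm,box,x0h),('torch',tm,tor,x0t)):
    for s in(['top'],['scene'],['top','scene']):
        if nm=='torch' and 'scene' in s: break
        x,f,c=fit({n:ms[n] for n in s},pts,x0); print(nm,s,x,f)
    if nm=='holder': H=x
    else: T=x
big=cv2.resize(I['top'][205:285,190:400],None,fx=3.8,fy=3.8,interpolation=cv2.INTER_CUBIC)
def P(X,p): 
    R=np.array([[np.cos(X[2]),-np.sin(X[2])],[np.sin(X[2]),np.cos(X[2])]]); return np.r_[R@p[:2]+X[:2],p[2]]
S=[(.056,0,.036),(-.056,0,.036),(.115,0,.067),(.099,.0,.067),*[(x,y,.015) for x in(-.135,.135) for y in(-.0425,.0425)]]
for p in S:
    q=(proj('top',P(H,np.array(p)))-[190,205]+.5)*3.8; cv2.circle(big,tuple(int(v) for v in q),3,(0,0,255),-1)
for p in [(.115,0,.013),(-.115,0,.013),(.089,0,.026),(0,0,.026)]:
    q=(proj('top',P(T,np.array(p)))-[190,205]+.5)*3.8; cv2.circle(big,tuple(int(v) for v in q),3,(0,255,0),-1)
cv2.imwrite('pics/z3.png',big)
big=cv2.resize(I['scene'][190:320,265:405],None,fx=4.5,fy=4.5,interpolation=cv2.INTER_CUBIC)
for X,SS in((H,S),(T,[(.115,0,.013),(-.115,0,.013),(.089,0,.026),(0,0,.026)])):
  for p in SS:
    q=(proj('scene',P(X,np.array(p)))-[265,190]+.5)*4.5; cv2.circle(big,tuple(int(v) for v in q),3,(0,0,255),-1)
cv2.imwrite('pics/z4.png',big)
print('funnel',atz('top',(269,192),.05), atz('top',(267,184),.13), atz('scene',(381,240),.13),atz('scene',(378,262),.02))
E
python3 m1.py
```

```text
top 2453.0 781.0
scene 1239.0 546.0
holder ['top'] [0.6254 0.1281 1.9177] 62.43529411764706
holder ['scene'] [0.6268 0.1298 1.922 ] 47.09803921568628
holder ['top', 'scene'] [0.6255 0.1288 1.9177] 126.36470588235294
torch ['top'] [ 0.5559 -0.198   1.7305] 140.21176470588233
funnel [0.7825 0.0536 0.05  ] [0.7874 0.0542 0.13  ] [0.8022 0.0482 0.13  ] [0.8054 0.0357 0.02  ]
```

View pics/z3.png

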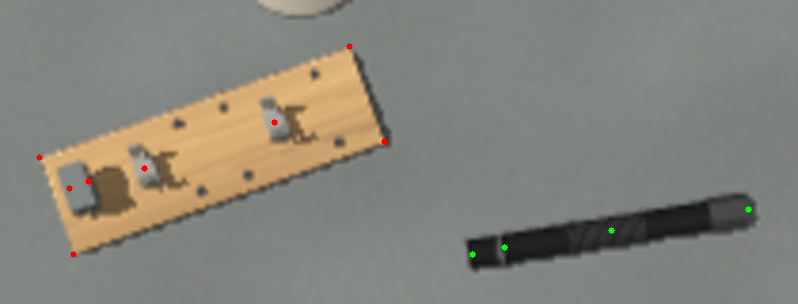

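View pics/z4.png

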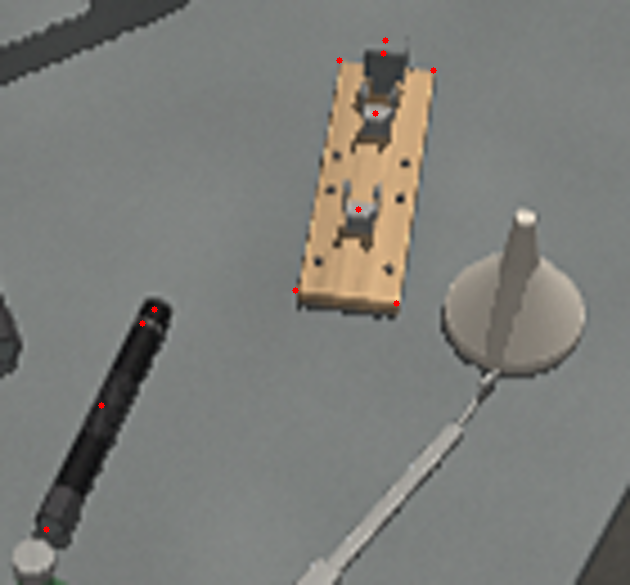

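```bash
cat >> m1.py <<'E'
tb=np.array([[x,y,.015] for x in(-.135,.135) for y in(-.0425,.0425)])
hsv=cv2.cvtColor(I['top'],cv2.COLOR_BGR2HSV)
m=((hsv[...,1]>70)&(hsv[...,0]<25)&(hsv[...,2]>110)&near('top',cw['top'],52)).astype(np.uint8)
z=np.zeros_like(m); cv2.fillConvexPoly(z,cv2.convexHull(max(cv2.findContours(m,0,1)[0],key=cv2.contourArea)),1)
print('toponly',fit({'top':z.astype(float)},tb,x0h)[:2],z.sum())
print('jug',atz('top',(96,322),.19),atz('top',(70,340),.19),atz('top',(124,307),.19))
E
python3 m1.py | tail -2
```

```text
toponly (array([0.6248, 0.1285, 1.9171]), np.float64(76.2156862745098)) 2426
jug [0.38  0.522 0.19 ] [0.3309 0.5914 0.19  ] [0.4211 0.4461 0.19  ]
```

```bash
python3 -m creep '[[0,0,-0.005,0.119,0],[0,0,-0.005,0.119,0],[0,0,-0.005,0.119,0],[0,0,-0.005,0.119,0],[0,0,-0.005,0.119,0],[0,0,-0.005,0.119,0],[0,0,-0.005,0.119,0],[0,0,0,0.119,0]]' 40
```

```text
t: 1.77
tool_pos: [0.2649, 0.5389, 0.266]
orientation: [-2.041, -2.388, -0.003]
force: [0.5, 1.0, 0.4]
opening: 0.0931
```

```bash
python3 -m creep '[[-0.02,0.005,0,0,0],[-0.038,0.009,0,0,0],[-0.038,0.009,0,0,0],[-0.038,0.009,0,0,0],[-0.038,0.009,0,0,0],[-0.038,0.009,0,0,0],[-0.038,0.009,0,0,0],[-0.038,0.009,0,0,0],[-0.038,0.009,0,0,0],[-0.038,0.009,0,0,0],[-0.038,0.009,0,0,0],[-0.038,0.009,0,0,0]]'; python3 -m creep '[[-0.038,0.009,0,0,0],[-0.038,0.009,0,0,0],[-0.038,0.009,0,0,0],[-0.038,0.009,0,0,0],[-0.038,0.008,0,0,0],[-0.038,0.007,0,0,0],[-0.038,0.007,0,0,0],[-0.025,0.005,0,0,0],[0,0,0,0,0],[0,0,0,0,0]]'
```

```text
t: 2.77
tool_pos: [0.4383, 0.1212, 0.265]
orientation: [2.034, 2.394, 0.001]
force: [1.4, -0.1, 0.3]
opening: 0.0934
t: 3.6
tool_pos: [0.5469, -0.1553, 0.2641]
orientation: [-2.037, -2.391, 0.0]
force: [-0.0, 0.2, 0.8]
opening: 0.0929
```

```bash
python3 -m creep '[[-0.012,0.001,0.03,0,0],[-0.011,0.001,0.03,0,0],[0,0,0.03,0,0],[0,0,0.03,0,0],[0,0,0.03,0,0],[0,0,0.02,0,0],[0,0,0.01,0,0],[0,0,0,0,0]]'; python3 - <<'E'
from h import *
a=snap('top','t1.png');b=snap('scene','s1.png')
x=np.hstack([cv2.resize(a[225:305,300:400],(400,320),interpolation=2),cv2.resize(b[215:315,235:360],(400,320),interpolation=2)])
cv2.imwrite('pics/c1.png',x[:,:,::-1])
E
```

```text
t: 4.27
tool_pos: [0.5508, -0.1744, 0.082]
orientation: [-2.03, -2.392, 0.002]
force: [0.9, 0.6, -0.2]
opening: 0.0927
```

View pics/c1.png

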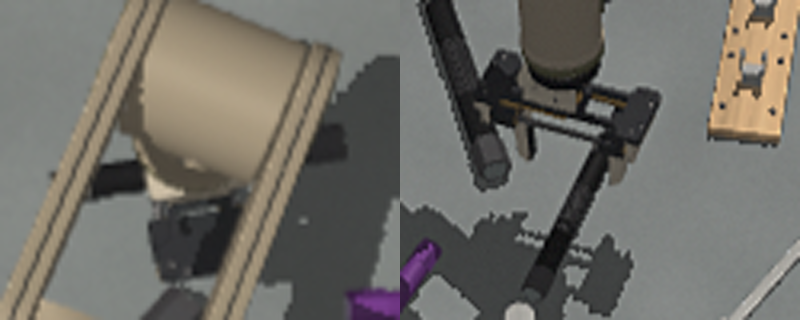

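The jaws straddle the small torch: in the scene crop the fingers sit on either side of its tube. Next I go down and close.

```bash
python3 -m creep '[[-0.001,0,0.025,0,0],[0,0,0.02,0,0],[0,0,0.012,0,0],[0,0,0.007,0,0],[0,0,0,0,0],[0,0,0,0,0]]'; python3 -m creep '[[0,0,0,0,120],[0,0,0,0,180],[0,0,0,0,220],[0,0,0,0,255],[0,0,0,0,255],[0,0,0,0,255],[0,0,0,0,255],[0,0,0,0,255]]' 25
```

```text
t: 4.87
tool_pos: [0.5535, -0.1776, 0.0217]
orientation: [2.034, 2.393, 0.001]
force: [0.8, 0.5, 0.2]
opening: 0.0928
t: 5.53
tool_pos: [0.5528, -0.1774, 0.0206]
orientation: [-2.034, -2.394, 0.0]
force: [0.2, 0.5, 0.0]
opening: 0.044
```

```bash
python3 -m creep '[[0,0,0.005,0,190],[0,0,0,0,190],[0,0,0,0,190]]' 25;python3 -m creep '[[0,0,0,0,255],[0,0,0,0,255],[0,0,0,0,255],[0,0,0,0,255],[0,0,0,0,255],[0,0,0,0,255]]' 60
```

```text
t: 5.78
tool_pos: [0.5525, -0.1771, 0.015]
orientation: [-2.034, -2.393, 0.0]
force: [0.6, 0.7, -1.1]
opening: 0.0258
t: 6.28
tool_pos: [0.5529, -0.1774, 0.0156]
orientation: [2.034, 2.394, 0.0]
force: [-0.2, 0.6, -0.5]
opening: 0.0249
```

```bash
python3 -m creep '[[0,0,-0.01,0,255],[0,0,-0.025,0,255],[0,0,-0.03,-0.062,255],[0,0,-0.03,-0.062,255],[0,0,-0.03,-0.062,255],[0,0,-0.02,0,255],[0,0,0,0,255],[0,0,0,0,255],[0,0,0,0,255]]' 60; python3 - <<'E'
from h import *
s=read_state();print(s['force'],s['wrist_torque'],s['opening'],s['orientation'],s['tool_pos'])
E
```

```text
t: 7.03
tool_pos: [0.5522, -0.1771, 0.1596]
orientation: [-1.803, -2.571, 0.001]
force: [-0.1, 0.2, -2.3]
opening: 0.0245
[-0.13138355  0.15139924 -2.26892337] [-0.01250393  0.04188107 -0.0031596 ] 0.02450819575094088 [-1.80294557e+00 -2.57107514e+00  5.20234864e-04] [ 0.55222151 -0.17712124  0.15960279]
```

```bash
python3 -m creep '[[0.015,0.01,0,0,255],[0.025,0.017,0,0,255],[0.03,0.02,0,0,255],[0.03,0.02,0,0,255],[0.03,0.02,0,0,255],[0.03,0.02,0,0,255],[0.03,0.02,0,0,255],[0.025,0.017,0,0,255],[0.015,0.01,0,0,255],[0,0,0,0,255],[0,0,0,0,255],[0,0,0,0,255]]'; python3 - <<'E'
from h import *
a=snap('top','t2.png');b=snap('scene','s2.png')
x=np.hstack([cv2.resize(a[195:275,190:290],(400,320),interpolation=2),cv2.resize(b[150:250,285:410],(400,320),interpolation=2)])
cv2.imwrite('pics/c2.png',x[:,:,::-1]); print(read_state()['tool_pos'])
for n in('top','scene'):
    for q in('torch','torch_tail'):
        for r in tip_of(n,q): print(n,q,np.round(r['pixel'],1),round(r['confidence'],2))
E
```

```text
t: 8.03
tool_pos: [0.6181, 0.0907, 0.1587]
orientation: [-1.802, -2.571, 0.004]
force: [0.4, -0.0, -2.1]
opening: 0.025
[0.61855001 0.0900491  0.15962925]
top torch [258.  235.7] 0.9
top torch [422.1 302.8] 0.85
top torch [316.1 336.9] 0.79
top torch [504.3 285.7] 0.64
top torch_tail [461.2 293.5] 0.82
top torch_tail [221.4 254.5] 0.8
top torch_tail [470.5 281.1] 0.7
top torch_tail [280.4 376.6] 0.62
top torch_tail [112.9 326.2] 0.26
scene torch [187.7 386.3] 0.86
scene torch [230.4 316.5] 0.76
scene torch [342.4 213.9] 0.62
scene torch [250.7 241.1] 0.57
scene torch_tail [244.7 212.1] 0.91
scene torch_tail [208.8 342.8] 0.91
scene torch_tail [341.2 193.2] 0.73
scene torch_tail [218.2 360. ] 0.72
```

View pics/c2.png

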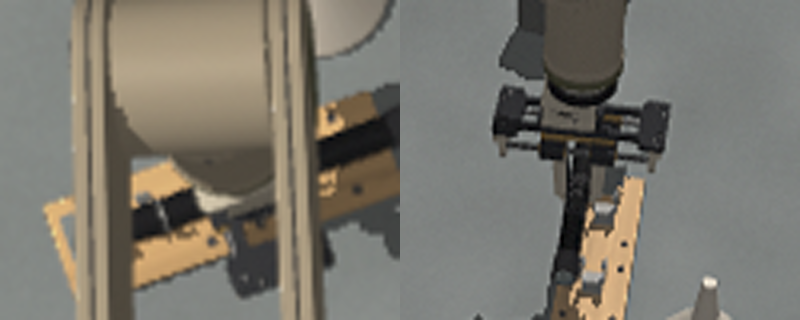

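```bash
python3 - <<'E'
from h import *
a=cv2.imread('pics/t2.png')
cv2.imwrite('pics/c3.png',cv2.resize(a[230:270,200:260],None,fx=12,fy=12,interpolation=cv2.INTER_NEAREST))
tcp=np.array([.6186,.0902]);u=np.array([-.3401,.9404]);v=np.array([.9404,.3401])
for px in((222.6,249.8),(223.6,249.6),(231.2,248.7)):
    p=atz('top',px,.157)[:2]; print(px,p,(p-tcp)@u,(p-tcp)@v)
print(proj('top',[*(tcp+.095*u),.157]),proj('top',[*(tcp+.069*u),.17]))
E
```

```text
(222.6, 249.8) [0.58602421 0.17902224] 0.09460745738694792 -0.0004258308859033608
(223.6, 249.6) [0.58659511 0.17615205] 0.09171416588888306 -0.0008651048566266578
(231.2, 248.7) [0.58912761 0.15430124] 0.07030436826887555 -0.005915005737640307
[222.42235396 249.70938941] [230.371677   245.96029394]
```

View pics/c3.png

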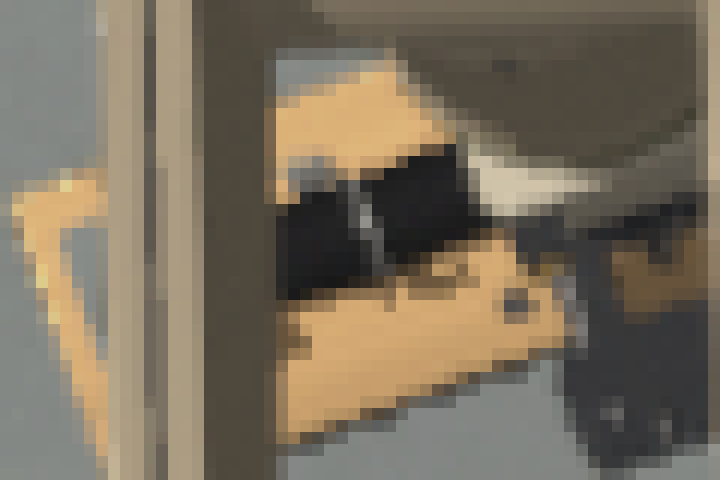

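```bash
python3 - <<'E'
from h import *
a=cv2.imread('pics/s2.png')
b=cv2.resize(a[180:260,320:380],None,fx=8,fy=8,interpolation=cv2.INTER_CUBIC)
tcp=np.array([.6186,.0902]);u=np.array([-.3401,.9404])
def S(p): 
    q=(proj('scene',p)-[320,180]+.5)*8-.5; return tuple(int(round(x)) for x in q)
for s in(.095,.069,0,-.105,-.135): cv2.circle(b,S([*(tcp+s*u),.157]),2,(0,0,255),-1)
v=np.array([.9404,.3401])
for s in(.095,-.135):
    for w in(-.013,.013): cv2.circle(b,S([*(tcp+s*u+w*v),.157]),2,(0,255,0),-1)
cv2.imwrite('pics/c4.png',b)
a=cv2.imread('pics/t2.png')
b=cv2.resize(a[215:265,205:305],None,fx=8,fy=8,interpolation=cv2.INTER_CUBIC)
def S(p): 
    q=(proj('top',p)-[205,215]+.5)*8-.5; return tuple(int(round(x)) for x in q)
for s in(.095,.069,0,-.105,-.135):
    cv2.circle(b,S([*(tcp+s*u),.157]),2,(0,0,255),-1)
    for w in(-.013,.013): cv2.circle(b,S([*(tcp+s*u+w*v),.157]),2,(0,255,0),-1)
cv2.imwrite('pics/c5.png',b)
E
```

```text
(no output)
```

View pics/c4.png

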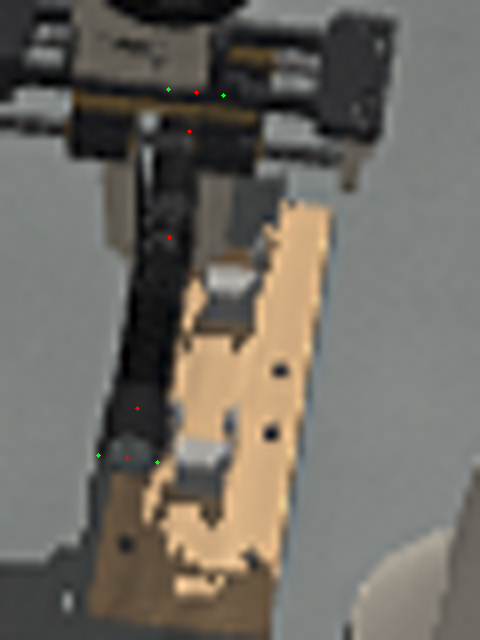

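View pics/c5.png

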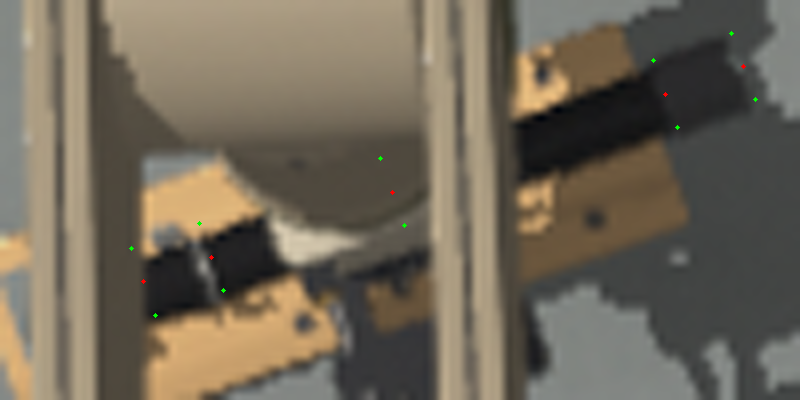

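```bash
python3 -m creep '[[0.008,0.006,0.006,0,255],[0.01,0.008,0.015,0,255],[0.008,0.007,0.02,0,255],[0,0,0.015,0,255],[0,0,0.009,0,255],[0,0,0,0,255],[0,0,0,0,255],[0,0,0,0,255]]'; cat > ov.py <<'E'
from h import *
import sys
k=sys.argv[1]; off=float(sys.argv[2]) if len(sys.argv)>2 else .0026
ims={n:snap(n,f'{n}_{k}.png')[:,:,::-1] for n in('top','scene')}
s=read_state(); R=cv2.Rodrigues(np.array(s['orientation']))[0]; T=s['tool_pos']; print(T,s['orientation'],s['force'],s['opening'],s['t'])
u=R[:,0];v=R[:,1]; A=T+R[:,2]*off
Hc=np.array([.6268,.1294,0]);hu=np.array([np.cos(1.9172),np.sin(1.9172),0]);hv=np.array([hu[1],-hu[0],0])
d=A-Hc; print('torch in holder: x tail %.4f y %.4f z %.4f'%(d@hu+.095,-(d@hv),A[2]))
for n,(x0,y0,w,h) in dict(top=(200,220,100,50),scene=(315,185,65,85)).items():
    f=8 if n=='top' else 7
    b=cv2.resize(ims[n][y0:y0+h,x0:x0+w],None,fx=f,fy=f,interpolation=cv2.INTER_CUBIC)
    def D(p,c):
        q=(proj(n,p)-[x0,y0]+.5)*f-.5; cv2.circle(b,tuple(int(round(t)) for t in q),2,c,-1)
    for t in(.095,.069,-.105,-.135):
        D(A+t*u,(0,0,255)); [D(A+t*u+w_*v,(0,255,0)) for w_ in(-.013,.013)]
    for x in(-.135,.135):
        for y in(-.0425,.0425): D(Hc+x*hu+y*hv+[0,0,.015],(255,0,0))
    cv2.imwrite(f'pics/o{n}_{k}.png',b)
E
python3 ov.py a
```

```text
t: 9.0
tool_pos: [0.6308, 0.1229, 0.0968]
orientation: [1.803, 2.571, 0.002]
force: [1.0, 0.5, -0.8]
opening: 0.0249
[0.63111359 0.12286871 0.09726763] [1.80262793 2.57065027 0.0025984 ] [-0.49406511 -0.52322195 -1.1652531 ] 0.02488757151947105 9.1
torch in holder: x tail 0.0874 y -0.0018 z 0.0947
```

View pics/oscene_a.png

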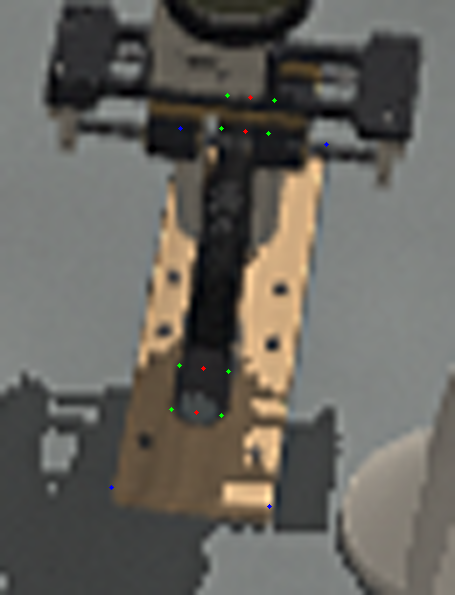

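View pics/otop_a.png

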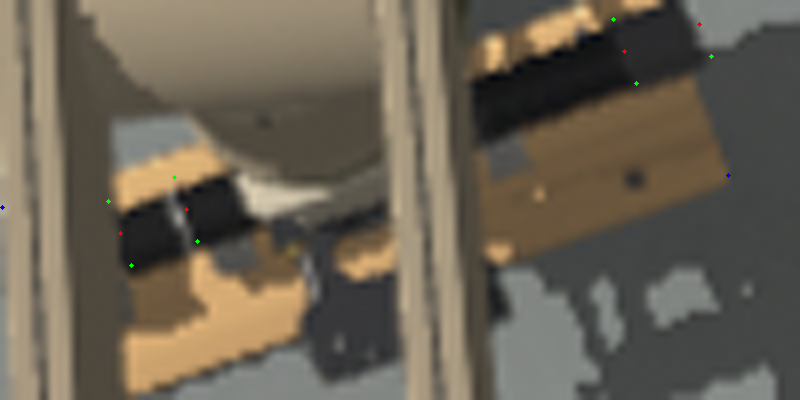

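```bash
python3 -m creep '[[0,0,0.006,0,255],[0,0,0.007,0,255],[0,0,0.004,0,255],[0,0,0,0,255],[0,0,0,0,255]]';python3 -m creep '[[0,0,0.002,0,255],[0,0,0.001,0,255],[0,0,0,0,255],[0,0,0,0,255]]'; python3 -c "
from plant import *
s=read_state();print(s['force'],s['wrist_torque'],s['tool_pos'])"
```

```text
t: 9.52
tool_pos: [0.6294, 0.1228, 0.0778]
orientation: [-1.803, -2.571, 0.002]
force: [-0.5, -0.0, -1.7]
opening: 0.0247
t: 9.85
tool_pos: [0.6301, 0.1229, 0.0757]
orientation: [1.803, 2.572, 0.0]
force: [-0.4, -0.6, -2.0]
opening: 0.0248
[-0.38649055 -0.56200618 -1.99534524] [-0.03168776  0.0739845  -0.0031988 ] [0.63010508 0.12294356 0.07568149]
```

```bash
cat > st.py <<'E'
from plant import *
s=read_state();print(s['force'].round(1),s['wrist_torque'].round(2),s['tool_pos'].round(4))
E
python3 -m creep '[[0,0,0.002,0,255],[0,0,0,0,255],[0,0,0,0,255]]' >/dev/null;python3 st.py
python3 -m creep '[[0,0,0.002,0,255],[0,0,0,0,255],[0,0,0,0,255]]' >/dev/null;python3 st.py
```

```text
[-1.  -0.2 -1. ] [-0.04 -0.02 -0.  ] [0.63   0.1229 0.0735]
[ 0.6 -0.9 -0.2] [ 0.01  0.06 -0.09] [0.6302 0.1229 0.0717]
```

```bash

python3 -m creep '[[0,0,0.001,0,255],[0,0,0,0,255],[0,0,0,0,255]]' >/dev/null;python3 st.py
python3 -m creep '[[0,0,0.001,0,255],[0,0,0,0,255],[0,0,0,0,255]]' >/dev/null;python3 st.py
python3 -m creep '[[0,0,0.001,0,255],[0,0,0,0,255],[0,0,0,0,255]]' >/dev/null;python3 st.py
```

```text
[-0.6 -0.1  1.3] [-0.08  0.03 -0.15] [0.6303 0.1229 0.0709]
[0.4 0.8 3.4] [ 0.04 -0.09 -0.22] [0.6306 0.123  0.0702]
[-0.3  0.   6.8] [-0.03  0.11 -0.11] [0.6307 0.123  0.0695]
```

```bash

for i in 1; do :; done
python3 -m creep '[[0,0,0.001,0,255],[0,0,0,0,255],[0,0,0,0,255]]' >/dev/null;python3 st.py
python3 -m creep '[[0,0,0.001,0,255],[0,0,0,0,255],[0,0,0,0,255]]' >/dev/null;python3 st.py
python3 -m creep '[[0,0,0.001,0,255],[0,0,0,0,255],[0,0,0,0,255]]' >/dev/null;python3 st.py
```

```text
[-1.2 -0.3  7.4] [-0.05  0.15 -0.12] [0.6309 0.123  0.0688]
[-0.6 -1.1  9. ] [-0.1   0.15 -0.09] [0.631  0.123  0.0681]
[-0.4  0.3  8.6] [-0.04  0.17 -0.09] [0.631  0.1229 0.0671]
```

```bash

python3 -m creep '[[0,0,0.001,0,255],[0,0,0.0005,0,255],[0,0,0,0,255],[0,0,0,0,255]]' >/dev/null;python3 st.py
python3 -m creep '[[0,0,0.001,0,255],[0,0,0.0005,0,255],[0,0,0,0,255],[0,0,0,0,255]]' >/dev/null;python3 st.py
python3 -m creep '[[0,0,0.001,0,255],[0,0,0.0005,0,255],[0,0,0,0,255],[0,0,0,0,255]]' >/dev/null;python3 st.py
```

```text
[-0.1 -0.9  8.9] [-0.04  0.21 -0.12] [0.6309 0.1229 0.0655]
[ 0.5 -1.5  7.1] [ 0.06  0.15 -0.13] [0.6307 0.123  0.0635]
[ 0.7 -0.2  3.3] [ 0.18 -0.07 -0.11] [0.6304 0.123  0.0614]
```

```bash

python3 -m creep '[[0,0,0.001,0,255],[0,0,0.001,0,255],[0,0,0,0,255],[0,0,0,0,255]]' >/dev/null;python3 st.py
python3 -m creep '[[0,0,0.001,0,255],[0,0,0.001,0,255],[0,0,0,0,255],[0,0,0,0,255]]' >/dev/null;python3 st.py
python3 -m creep '[[0,0,0.001,0,255],[0,0,0,0,255],[0,0,0,0,255]]' >/dev/null;python3 st.py
```

```text
[ 2.8  0.5 -2.6] [ 0.16 -0.47 -0.15] [0.6298 0.123  0.0584]
[ 3.4  1.5 -5.4] [ 0.17 -0.54 -0.19] [0.6296 0.1229 0.0563]
[ 2.3  0.3 -5.7] [ 0.2  -0.48 -0.13] [0.6297 0.1229 0.0556]
```

```bash

python3 -m creep '[[0,0.001,0.001,0,255],[0,0,0,0,255],[0,0,0,0,255]]' >/dev/null;python3 st.py
python3 -m creep '[[0,0,0.001,0,255],[0,0,0,0,255],[0,0,0,0,255]]' >/dev/null;python3 st.py
python3 -m creep '[[0,0,0.0007,0,255],[0,0,0,0,255],[0,0,0,0,255]]' >/dev/null;python3 st.py
```

```text
[-0.7 -0.6 -4.4] [ 0.02  0.02 -0.16] [0.6304 0.1231 0.0547]
[-1.1 -0.6 -4.3] [-0.02  0.13 -0.18] [0.6306 0.1231 0.0538]
[-2.  -0.6 -3.3] [-0.11  0.33 -0.18] [0.6307 0.1232 0.0532]
```

```bash

python3 -m creep '[[0,-0.0003,0.0007,0,255],[0,0,0,0,255],[0,0,0,0,255]]' >/dev/null;python3 st.py
python3 -m creep '[[0,0,0.0007,0,255],[0,0,0,0,255],[0,0,0,0,255]]' >/dev/null;python3 st.py
python3 ov.py b
```

```text
[-1.5  0.  -3.1] [-0.12  0.25 -0.21] [0.6307 0.1231 0.0527]
[-2.  -0.3 -2.9] [-0.13  0.25 -0.19] [0.6308 0.1232 0.0521]
[0.63086266 0.123197   0.05215587] [1.80329051e+00 2.57227392e+00 3.19572411e-04] [-0.80481178 -1.18141114 -1.89034002] 0.02487580541648973 15.1167
torch in holder: x tail 0.0878 y -0.0017 z 0.0496
```

View pics/oscene_b.png

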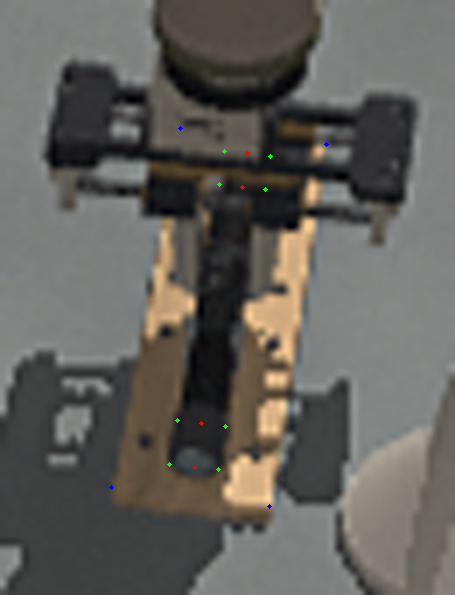

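View pics/otop_b.png

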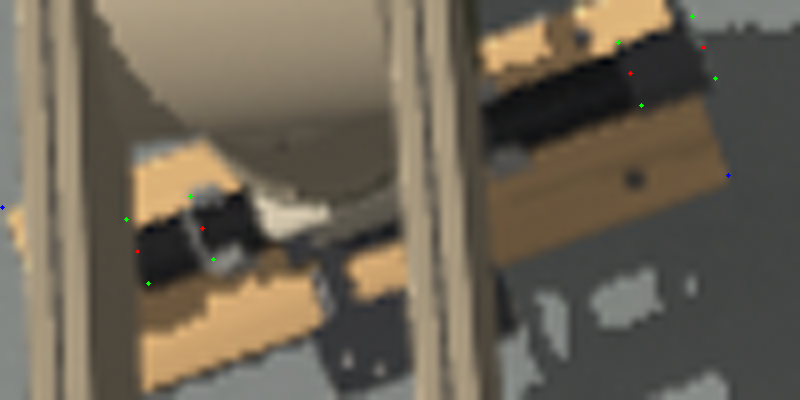

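```bash

python3 -m creep '[[0,-0.0004,0.0005,0,255],[0,0,0,0,255],[0,0,0,0,255]]' >/dev/null;python3 st.py
python3 -m creep '[[0,0,0.0005,0,255],[0,0,0,0,255],[0,0,0,0,255]]' >/dev/null;python3 st.py
python3 -m creep '[[0,0,0.0005,0,255],[0,0,0,0,255],[0,0,0,0,255]]' >/dev/null;python3 st.py
```

```text
[-0.7 -0.1 -1.2] [-0.07  0.14 -0.23] [0.6307 0.1231 0.0519]
[-3.   0.3  5.3] [-0.11  0.61 -0.27] [0.6308 0.1232 0.0519]
[-4.2 -1.4  7.8] [-0.18  0.94 -0.19] [0.6308 0.1232 0.0518]
```

```bash

python3 -m creep '[[0,-0.0006,-0.001,0,255],[0,0,0,0,255],[0,0,0,0,255]]' >/dev/null;python3 st.py
python3 -m creep '[[0.001,0,0,0,255],[0.0015,0,0,0,255],[0.0015,0,0,0,255],[0,0,0,0,255],[0,0,0,0,255]]' >/dev/null;python3 st.py
```

```text
[0.5 0.3 2.6] [ 0.    0.02 -0.33] [0.6303 0.123  0.0519]
[ 2.7 -2.1  2.9] [-0.29 -0.44 -0.22] [0.6289 0.1267 0.0519]
```

```bash

python3 -m creep '[[0.0015,0.0003,0,0,255],[0.0015,0,0,0,255],[0.0015,0,0,0,255],[0,0,0,0,255],[0,0,0,0,255]]' >/dev/null;python3 st.py
python3 -m creep '[[0.0015,0,0,0,255],[0.0015,0,0,0,255],[0.0015,0,0,0,255],[0,0,0,0,255],[0,0,0,0,255]]' >/dev/null;python3 st.py
```

```text
[ 1.7 -1.9  5.4] [-0.34 -0.28 -0.29] [0.6273 0.1312 0.0518]
[ 1.8 -1.5  4.8] [-0.45 -0.26 -0.23] [0.6258 0.1353 0.0518]
```

```bash

python3 -m creep '[[0.0015,0,-0.0003,0,255],[0.0015,0,0,0,255],[0,0,0,0,255],[0,0,0,0,255]]' >/dev/null;python3 st.py
python3 -m creep '[[0.0015,0,0,0,255],[0.0015,0,0,0,255],[0,0,0,0,255],[0,0,0,0,255]]' >/dev/null;python3 st.py
python3 -m creep '[[0.0015,0,0,0,255],[0.0015,0,0,0,255],[0,0,0,0,255],[0,0,0,0,255]]' >/dev/null;python3 st.py
```

```text
[ 2.  -1.2  4.5] [-0.21 -0.34 -0.29] [0.6245 0.1383 0.0518]
[ 2.1 -1.6  3.9] [-0.28 -0.4  -0.26] [0.6235 0.1411 0.0518]
[ 2.9 -1.1  4.3] [-0.29 -0.34 -0.24] [0.6225 0.1439 0.0519]
```

```bash

for r in 1 ; do
python3 -m creep '[[0.001,0,0,0,255],[0,0,0,0,255],[0,0,0,0,255]]' >/dev/null;python3 st.py
python3 -m creep '[[0.001,0,0,0,255],[0,0,0,0,255],[0,0,0,0,255]]' >/dev/null;python3 st.py
python3 -m creep '[[0.0007,0,0,0,255],[0,0,0,0,255],[0,0,0,0,255]]' >/dev/null;python3 st.py
done
```

```text
[ 2.  -1.9  4.2] [-0.33 -0.35 -0.24] [0.6222 0.1446 0.0519]
[ 1.6 -2.3  4.1] [-0.43 -0.42 -0.25] [0.6219 0.1455 0.0518]
[ 3.5 -4.5  4.1] [-0.75 -0.56 -0.22] [0.6217 0.1459 0.0518]
```

```bash

python3 -m creep '[[0.0005,0,0,0,255],[0,0,0,0,255],[0,0,0,0,255]]' >/dev/null;python3 st.py
python3 -m creep '[[0.0005,0,0,0,255],[0,0,0,0,255],[0,0,0,0,255]]' >/dev/null;python3 st.py
```

```text
[ 3.7 -6.3  3.5] [-1.11 -0.58 -0.26] [0.6217 0.1459 0.0519]
[ 4.4 -7.1  3.5] [-1.41 -0.75 -0.21] [0.6217 0.146  0.0519]
```

```bash

python3 -m creep '[[0.0004,0,0,0,255],[0,0,0,0,255],[0,0,0,0,255],[0,0,0,0,255]]' >/dev/null;python3 st.py; python3 ov.py c
```

```text
[ 4.8 -9.1  2. ] [-1.57 -0.82 -0.19] [0.6217 0.146  0.0518]
[0.62171154 0.14598667 0.05185389] [ 1.80301781e+00  2.57053908e+00 -1.74683526e-03] [ 3.67967423 -8.63376289  3.41120789] 0.024574357936179386 20.05
torch in holder: x tail 0.1123 y -0.0008 z 0.0493
```

View pics/oscene_c.png

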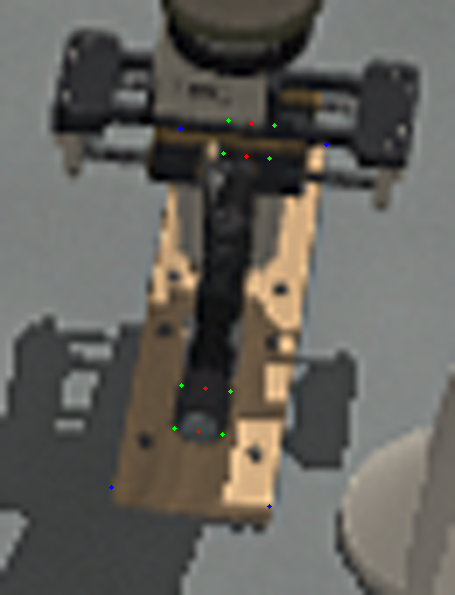

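View pics/otop_c.png

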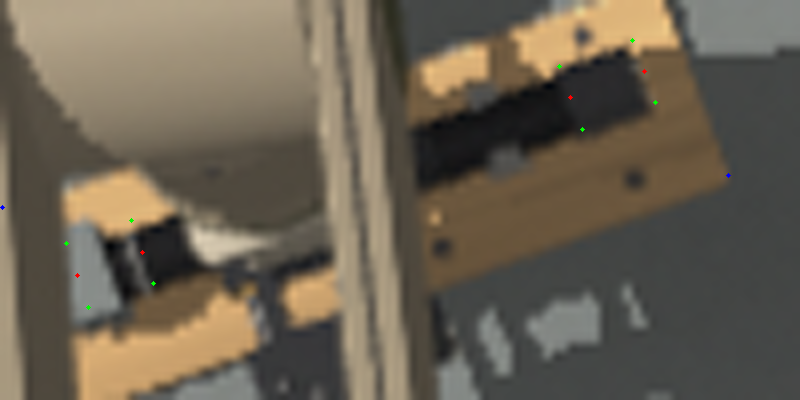

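```bash

python3 -m creep '[[0,0,0,0,150],[0,0,0,0,120],[0,0,0,0,100],[0,0,0,0,100],[0,0,0,0,100],[0,0,0,0,100],[0,0,0,0,100]]';python3 st.py
python3 -m creep '[[0,0,-0.005,0,100],[0,0,-0.015,0,100],[0,0,-0.03,0,100],[0,0,-0.035,0,100],[0,0,-0.035,0,100],[0,0,-0.03,0,100],[0,0,-0.01,0,100],[0,0,0,0,100]]'
```

```text
t: 20.63
tool_pos: [0.621, 0.1477, 0.0517]
orientation: [-1.803, -2.572, 0.0]
force: [0.7, -0.3, -0.1]
opening: 0.0564
[ 0.7 -0.3 -0.1] [-0.01  0.05  0.  ] [0.621  0.1477 0.0517]
t: 21.3
tool_pos: [0.6234, 0.1479, 0.2169]
orientation: [1.8, 2.568, 0.008]
force: [0.5, -0.6, 0.1]
opening: 0.0564
```

Now I'll move the arm clear and check the result. The tool's −x heads towards −y world, clear of the jug.

```bash

python3 -m creep '[[0,-0.02,-0.02,0,100],[-0.02,-0.03,-0.01,0,100],[-0.03,-0.03,0,0,100],[-0.035,-0.02,0,0,100],[-0.035,0,0,0,100],[-0.035,0,0,0,100],[-0.035,0,0,0,100],[-0.035,0,0,0,100],[-0.03,0,0,0,100],[-0.02,0,0,0,100],[0,0,0,0,100],[0,0,0,0,100]]'
python3 - <<'E'
from h import *
a=snap('top','t9.png');b=snap('scene','s9.png')
x=np.hstack([cv2.resize(a[210:280,195:297],(440,300),interpolation=2),cv2.resize(b[180:280,310:410],(300,300),interpolation=2)])
cv2.imwrite('pics/c9.png',x[:,:,::-1])
cv2.imwrite('pics/c10.png',np.hstack([cv2.resize(i,(400,300)) for i in(a,b)])[:,:,::-1])
E
```

```text
t: 22.3
tool_pos: [0.6203, -0.1451, 0.239]
orientation: [-1.804, -2.568, 0.002]
force: [-0.5, 0.6, -0.7]
opening: 0.0567
```

View pics/c9.png

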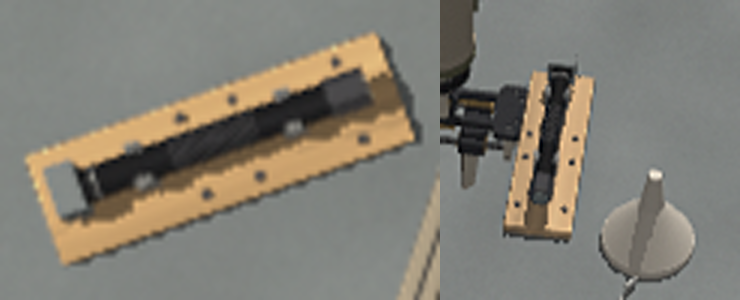

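View pics/c10.png

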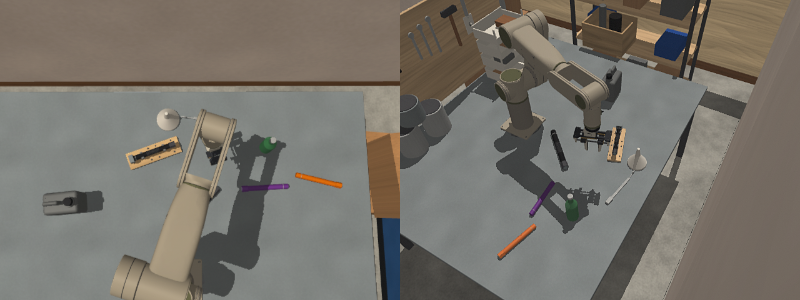

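The torch lies in both clips with its tail inside the socket. The other objects I can see haven't moved, and the robot is clear of everything.

```bash
python3 -c "
from plant import *
print(close_job())"
```

```text
the job is handed in; nothing more can be done
None
```

The torch is in both clips with its tail pressed against the bottom of the socket, and I handed the job in at about 22.5 s of the 61 s allowed.

- **Pick and snap:** I picked the smaller black torch, gripped about 20 mm towards its tail. It went down through both clips with its tail about 11 mm short of the socket mouth. The highest reading going through the throats was about 9 N, and about 8 N once it sat on the saddles.
- **Slide:** It slid against roughly 2 to 3 N of friction. After 24.5 mm it stopped dead and the force along the slide rose to about 10 N, so roughly 7 N bore on the socket bottom. I then let go, lifted and moved clear.
- **Last checks:** The final pictures show the torch in both clips with its tail inside the socket, and its head about 20 mm from the end of the base, as expected when home. The other things in view look unmoved, but the arm hid part of the table, including the big black torch in the top view.
- **Disagreements:** The two cameras differed by about 3 mm on where the torch and holder were. My dead-reckoned tail position at contact was 112 mm instead of 115 mm, which is within that error. The steady stop and rising force therefore counted as the proof of contact, because the socket bottom can't be seen.

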